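# Fetch a dropped nut from under a low bench shelf with a reacher

## Task

A loose nut has slid under the low wooden shelf on the bench, out of the gripper's reach. Hold the reacher by its grip, put its open jaws around the nut under the shelf and squeeze the trigger so that the jaws close on the nut there, then draw the nut right out onto the open bench in front of the shelf, well clear of its front edge, and let go so that the jaws open. Touch the nut with the reacher only, never with the robot itself; a bolt lies under there too, and is not wanted.

Things in the scene. Friction and masses are not known exactly. Their poses are not given: they have to be found in the camera images.
- reacher: Reacher (pick-up tool), 250 mm long, 0.3 kg, flat on the bench, can be slid along it. Origin: on the bench under its grip; +x to the jaws, +y to the trigger. Black fixed handle bar: outer face y=-30 mm, x -65 to 45, 44 high; grey trigger bar parallel to it: outer face y=+30 at rest, x -45 to 33, z 6 to 42. Take both together from above across y (60 mm) at x=-5. A housing begins at x=45 mm.
- jaw_point (a point): Point between the reacher's two dark steel jaws, 163 mm along +x from its origin (y=0, z=6 mm), axes as the reacher's: bring the nut here (15 mm leeway along x). The jaws are 26 mm high, hinged at reacher x=126 mm, tips at x=182 open, 190 shut, rubber inside. Open at rest: about 60 mm apart here, 75 at the tips, 100 over the outside; they close alike from both sides.
- trigger (a joint): Trigger bar, slides toward the handle bar: 0 at rest (jaws open) to 0.016 m (jaws all but shut); stops at about 0.011 on the nut. Spring 8 N at rest to 14 N squeezed; returns to 0 when let go. Pressed 2 to 5 mm (58 to 55 mm over the grip) the tool is held well enough to slide it, jaws still well open; 30 to 50 N pinches the nut. The tool shifts to its +y in the hand by half this travel.
- nut_1: Steel hexagon nut, 24 mm across flats, 27 mm over corners, 13 mm high, flat on the bench under the shelf, 35 to 75 mm behind its front edge, in the left or right half. A 65 mm steel bolt (not wanted) lies in the other half, about 140 mm away. Origin: centre of the nut's underside.
- bench_shelf: Low plywood shelf fixed on the bench, open toward the robot; a jar, a sanding block and a tape roll stand on it. 150 mm deep (x), 340 mm wide (y); board 72 to 84 mm above the bench, four 18 mm square legs at its corners, a 30 mm high rail along the back. Origin: centre of its footprint at bench height; +x to the back, so the front edge is at x=-75 mm.

How it is judged:
By the outcome, as a careful person would: the job done as asked, in the order asked, and still so for the second after the job is handed in, with the robot touching nothing.
It also fails if it takes over 32 s, if anything falls off the work surface, if the arm or the gripper's body presses on something with over 40 N, if the wrist force passes 120 N, or if a joint passes its speed limit or range.

## Robot

A 6-joint arm with a two-finger parallel gripper is mounted at the origin on a cart in front of the work surface, level with it; the furniture and walls round the work are solid. World frame = base frame: x ahead of the robot, y to its left, z up, the work surface at z = 0. Lengths are in mm, angles in rad, forces in N, time in s.
With the tool pointing down it reaches from about 275 to 1000 mm from the base axis. Payload 8.4 kg.
Tool frame: the origin (TCP) lies between the finger pads; the fingertips stand 22 mm ahead of it and the grasp point (between the pads) lies 3 mm ahead of it; z points along the fingers, y is the line along which they close (so a half turn about z gives the same grasp; the last joint's range is limited). The gripper opens to 85 mm and grips with 20 to 120 N. Pads are 22 mm wide; open, the fingers measure 114 mm over their backs; the gripper's body (76 mm by 85 mm) begins 54 mm behind the grasp point. The pads swing forward as they close: fully open they stand 13 mm farther back than shut.
Start: joints at [-1.107, 0.353, 1.633, -0, 1.155, -0.002], TCP at [280.71, -558.417, 253.281] pointing down, gripper open.
Joint ranges: [-2.63, 2.63], [-0.92, 2.1], [0.06, 2.66], [-1.3, 4.44], [0, 2.69], [-3.02, 3.02]. Speed limits (rad/s): [2.22, 2.22, 2.79, 3.14, 3.14, 3.14].

## Interface

Orientations are given as [roll, pitch, yaw] about the fixed x, y, z axes, in that order (R = Rz(yaw) Ry(pitch) Rx(roll)).
In Python, from rig import r, grab_frame gives the robot as it stands.
- The arm moves only by the shell command python3 -m inch 'ROWS' [FORCE]. ROWS is JSON, a list of rows, each a list of 7 numbers: the turn, a rotation vector about the tool's x, y, z as a fraction of full scale, then the shift along the tool's x, y, z as a fraction of full scale, then the closure, from 0 (fully open) to 1 (shut). In form: [[rx, ry, rz, dx, dy, dz, fingers], ...]. A call has 1 to 8 rows; each row shifts and turns the commanded pose from where the row before left it, along the tool's axes as they then stand; what a row does not reach is not made up. Full scale, the value 1, is 2.5 cm for a shift and pi rad for a turn. A row lasts 1/12 s, in which the tool goes at most 41.7 mm and 7.16 degrees, less where a joint would pass 70% of its speed; a pose out of reach is approached as far as the arm can. A call with a number of a shift or a turn outside -1 to 1 is refused whole. A call with a gripper value outside its range is refused whole. The fingers move at their own pace and stop on an object; FORCE is the grip in N (left out, the last holds). Time passes only in rows, so rows that do not move let the fingers close. It gives the time, the measured TCP pose, the force, the opening and the grip force at its end, in the units of the state.
- r.sense(): the state, without advancing time (a new reading comes with each control period).
- grab_frame(name): name is "scene" or "top" or "wrist"; returns a dict with "pixels" (420x560x3 uint8, red, green, blue), "z_map" (420x560 float32, mm along the optical axis (not along the pixel's ray), 0 where there is no reading), "vertical_fov" (degrees; the focal length in pixels is half the picture's height over the tangent of half this angle, whatever the lens; pixels are square), "cx", "cy" (the principal point, pixels), "dist" ([k1, k2, p1, p2, k3] as OpenCV has them; the pictures are not rectified), "cam_to_world" (4x4, takes a point from camera to world coordinates). Camera axes: x right, y down, z forward; pixel columns grow to the right and rows downward; lengths in mm; the calibration is good to about 2 mm. A picture is of the moment at which its call begins.
- r.sign_off(): hands the job in; it is judged then, once.
The state is a dict: "clock": time; "qpos": joint angles; "qvel": joint speeds; "joint_efforts": joint torques, N m; "eef_pos": TCP position; "tcp_rot": TCP orientation; "contact_force": force on the tool from outside, world axes, zero at the start; "wrist_torque": the same for the moment, N m; "opening": opening from 0.0 (shut) to 1.0 (fully open); "grasp_force": force on a finger pad.
Only numpy, scipy, OpenCV 4.12 (cv2) and the standard library are available. Lean on these libraries where they do the work, as an engineer would, in place of code of your own. Each camera call takes 0.05 s, during which the arm holds its last target. There are 200 camera calls.

## Working session

There is one attempt and no reset: what is moved stays moved. The work goes in short steps, Python scripts to look and compute and a shell command to move; the robot and the scene stay as the last step left them, time stands still between calls to the robot, and variables do not carry over. Pictures are saved under pics/ and viewed, at most 10 in all, crops included, and the job is handed in when it is done.

```bash
ls; mkdir -p pics; cat > h.py <<'E'
import numpy as np, cv2
from rig import r, grab_frame
def K(f):
    F=f["pixels"].shape[0]/2/np.tan(np.radians(f["vertical_fov"])/2)
    return np.array([[F,0,f["cx"]],[0,F,f["cy"]],[0,0,1]])
def onplane(f,uv,z):
    p=cv2.undistortPoints(np.array(uv,float).reshape(-1,1,2),K(f),np.array(f["dist"])).reshape(-1,2)
    T=np.array(f["cam_to_world"]); d=np.c_[p,np.ones(len(p))]@T[:3,:3].T; o=T[:3,3]
    return o+d*((z-o[2])/d[:,2])[:,None]
def cloud(f):
    h,w=f["z_map"].shape; u,v=np.meshgrid(np.arange(w),np.arange(h))
    p=cv2.undistortPoints(np.stack([u,v],-1).reshape(-1,1,2).astype(float),K(f),np.array(f["dist"])).reshape(-1,2)
    T=np.array(f["cam_to_world"]); P=np.c_[p,np.ones(len(p))]*f["z_map"].reshape(-1,1)
    return (P@T[:3,:3].T+T[:3,3]).reshape(h,w,3)
def save(f,n): cv2.imwrite(f"pics/{n}.png",f["pixels"][...,::-1])
E
python3 - <<'E'
from h import *
import pickle
for n in ["scene","top"]:
    f=grab_frame(n); save(f,n+"0"); pickle.dump(f,open(n+"0.pkl","wb"))
    print(n,np.round(f["cam_to_world"],2).tolist(),f["vertical_fov"])
print(r.sense())
E
```

```text
pics
scene [[0.47, -0.51, 0.72, -66.9], [-0.88, -0.26, 0.4, -575.99], [-0.02, -0.82, -0.57, 540.33], [0.0, 0.0, 0.0, 1.0]] 48.05729846798246
top [[0.02, -0.99, 0.15, 416.16], [-1.0, -0.02, 0.02, -237.09], [-0.01, -0.15, -0.99, 873.82], [0.0, 0.0, 0.0, 1.0]] 57.8728342812392
{'clock': 0.1, 'qpos': array([-1.10742278e+00,  3.53611331e-01,  1.63407413e+00, -1.65052819e-05,
        1.15522235e+00, -2.41605357e-03]), 'qvel': array([-0.0005386 , -0.00122248, -0.00110898,  0.00168498,  0.00019576,
        0.00108447]), 'joint_efforts': array([-4.41220764e-04, -6.06356764e+01, -3.42820609e+01, -5.11569411e-06,
        4.03945087e-03,  4.97504152e-05]), 'eef_pos': array([ 280.50567523, -558.05082894,  252.61033566]), 'tcp_rot': array([-3.14027746e+00,  1.19141076e-05,  4.65796285e-01]), 'contact_force': array([-0.41506824,  0.62268766, -1.1047265 ]), 'wrist_torque': array([ 0.02163975, -0.01512107, -0.00438349]), 'grasp_force': 0.0, 'opening': 1.0002638123023315}
```

View pics/scene0.png

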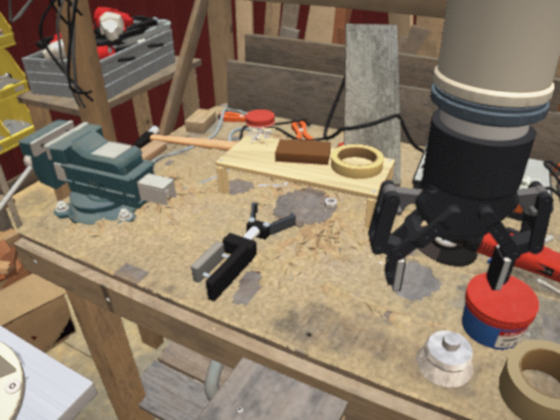

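View pics/top0.png

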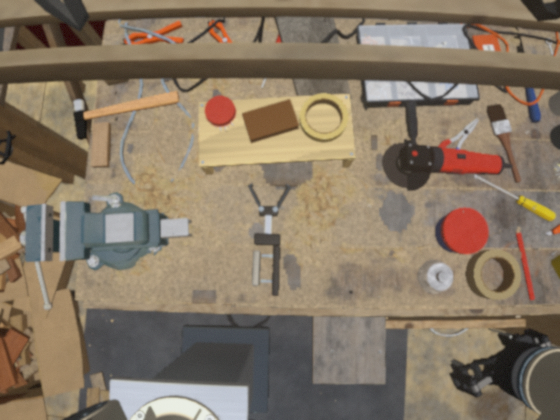

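The scene view shows the nut at about (331,203) under the shelf's right half. The reacher lies with its handle at (232,268), its trigger at (210,260) and its jaws at (270,222). The top view shows the handle at (276,265), the trigger at (258,268), the jaws at (268,200) and the shelf's front edge from (200,167) to (355,158).

```bash
python3 - <<'E'
from h import *
import pickle
f=pickle.load(open("top0.pkl","rb")); C=cloud(f)
s=pickle.load(open("scene0.pkl","rb")); S=cloud(s)
print("bench z",C[250,220],"shelf z",C[150,280], "scene nut",S[203,331])
# shelf: points with z 78-90
m=(C[...,2]>72)&(C[...,2]<92); m[:90]=0;m[175:]=0;m[:,:190]=0;m[:,365:]=0
m=cv2.morphologyEx(m.astype(np.uint8),cv2.MORPH_OPEN,np.ones((3,3)))
P=C[m>0][:,:2].astype(np.float32); print("shelf",cv2.minAreaRect(P),np.round(cv2.boxPoints(cv2.minAreaRect(P))).tolist())
fr=onplane(f,[[200,167],[277,163],[355,158]],84);print("front pts",fr.round(1).tolist())
# handle
hsv=cv2.cvtColor(f["pixels"],cv2.COLOR_RGB2HSV)
d=(hsv[...,2]<60); d[:180]=0;d[300:]=0;d[:,:240]=0;d[:,300:]=0
n,l,st,c=cv2.connectedComponentsWithStats(d.astype(np.uint8))
for i in range(1,n):
  if st[i,4]>20: print(st[i],c[i])
hm=C[...,2]; sub=(hm>30)&(hm<60); sub[:225]=0;sub[300:]=0;sub[:,:240]=0;sub[:,300:]=0
n,l,st,c=cv2.connectedComponentsWithStats(sub.astype(np.uint8))
for i in range(1,n):
  if st[i,4]>20: print("hi",st[i],c[i],C[l==i].mean(0))
sm=(hsv[...,2]<0)
crop=cv2.resize(f["pixels"][160:310,200:350],None,fx=4,fy=4,interpolation=cv2.INTER_CUBIC)
sc=cv2.resize(s["pixels"][130:300,190:400],None,fx=3.5,fy=3.5,interpolation=cv2.INTER_CUBIC)
cv2.imwrite("pics/c1.png",crop[...,::-1]);cv2.imwrite("pics/c2.png",sc[...,::-1])
E
```

```text
bench z [454.29818503 -90.9652483    6.63270882] shelf z [ 668.5942173  -225.09206441   83.30881337] scene nut [ 689.56810106 -282.81138612   11.49814933]
shelf ((716.3241577148438, -213.39781188964844), (151.0139923095703, 341.031494140625), 4.135711193084717) [[629.0, -49.0], [653.0, -389.0], [804.0, -378.0], [779.0, -38.0]]
front pts [[628.3, -53.0, 84.0], [639.2, -219.2, 84.0], [653.2, -387.1, 84.0]]
hi [254 234  27  62 684] [271.84649123 256.20614035] [ 441.93299815 -210.77648435   39.68489897]
hi [252 251   9  35 262] [255.7519084  267.99236641] [ 415.35945695 -176.42672239   41.025533  ]
```

View pics/c1.png

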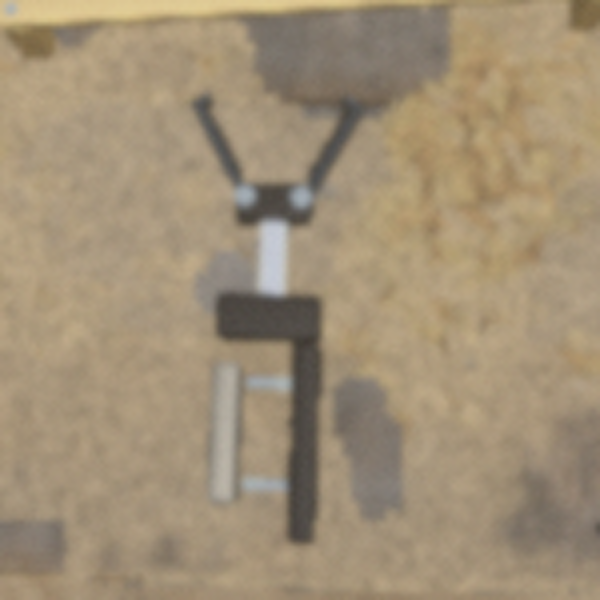

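View pics/c2.png

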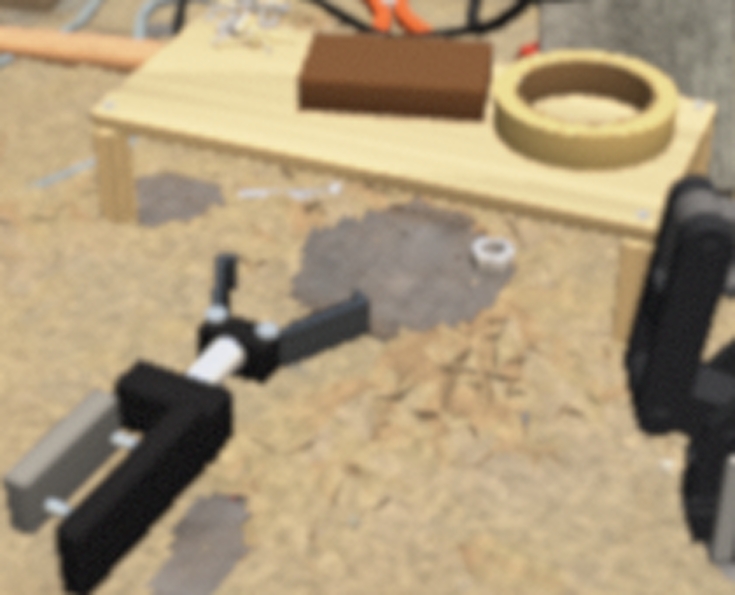

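The crops show the handle's rear end at (301,541), the trigger ends at (224,499) and (228,365), and the jaw tips at (203,103) and (355,103), all in the top crop. In the scene crop, the nut's centre is at about (493,253).

```bash
cat >> h.py <<'E'
E
python3 - <<'E'
from h import *
import pickle
f=pickle.load(open("top0.pkl","rb"));s=pickle.load(open("scene0.pkl","rb"))
g=lambda p:np.array(p)/4+[200,160]
pr=lambda n,a:print(n,np.round(a[:,:2],1).tolist())
H=onplane(f,g([[301,541],[308,345]]),44);pr("handle rear, front",H)
T=onplane(f,g([[224,499],[228,365]]),42);pr("trig",T)
J=onplane(f,g([[203,103],[355,103]]),26);pr("tips",J)
pv=onplane(f,g([[245,196],[302,196]]),30);pr("hinge",pv)
hs=onplane(f,g([[220,318],[320,316]]),46);pr("housing sides",hs)
N=onplane(s,[[330.9,202.3]],6.5);pr("nut",N)
tipc=J.mean(0)[:2];hc=pv.mean(0)[:2];hos=hs.mean(0)[:2]
hx=(H.mean(0)[:2]+T.mean(0)[:2])/2
for a,b,n in((tipc,hx,"tip-grip"),(hc,hx,"hinge-grip"),(H[1,:2],H[0,:2],"handle"),(T[1,:2],T[0,:2],"trig")):
    d=a-b;print(n,np.degrees(np.arctan2(d[1],d[0])),np.linalg.norm(d))
# nut in shelf frame
c=np.array([716.3,-213.4]);th=np.radians(4.14)
R=np.array([[np.cos(th),-np.sin(th)],[np.sin(th),np.cos(th)]])
print("nut in shelf",R.T@(N[0,:2]-c))
print(np.degrees(r.sense()["tcp_rot"]))
E
```

```text
handle rear, front [[357.9, -220.0], [463.2, -221.8]]
trig [[379.3, -177.9], [451.6, -178.3]]
tips [[601.0, -158.9], [602.3, -245.7]]
hinge [[547.0, -184.5], [547.6, -216.6]]
housing sides [[477.0, -173.5], [479.0, -228.1]]
nut [[699.1, -278.8]]
tip-grip -0.8375417448878283 188.6818642284275
hinge-grip -0.44485099401353667 134.28060957092444
handle -0.9661127183871061 105.34446179967226
trig -0.27382364940561815 72.33665568749635
nut in shelf [-21.91343332 -64.01036837]
[-1.79924645e+02  6.82628085e-04  2.66881613e+01]
```

Measured positions:
- **Reacher:** origin at about (421,-200), yaw about -0.8°.
- **Nut:** (699,-279), 53 mm behind the shelf's front edge.

Both agree with the sizes given, so I'm moving now.

```bash
python3 -m inch '[[0,0,0.038,0,0,0,0],[0,0,0.038,0,0,0,0],[0,0,0.038,0,0,0,0],[0,0,0.038,0,0,0,0],[0,0,0,0.36,-0.95,0,0],[0,0,0,0.36,-0.95,0,0],[0,0,0,0.36,-0.95,0,0],[0,0,0,0.36,-0.95,0,0]]' 20; python3 -m inch '[[0,0,0,0.36,-0.95,0,0],[0,0,0,0.36,-0.95,0,0],[0,0,0,0.36,-0.95,0,0],[0,0,0,0.36,-0.95,0,0],[0,0,0,0.36,-0.95,0.4,0],[0,0,0,0.36,-0.95,0.4,0],[0,0,0,0.36,-0.95,0.4,0],[0,0,0,0.36,-0.95,0.4,0]]'
```

```text
clock: 0.77
eef_pos: [317.8, -462.7, 252.8]
tcp_rot: [-3.141, 0.0, -0.012]
contact_force: [0.2, -0.1, -0.1]
opening: 0.999
grasp_force: 0.0
clock: 1.43
eef_pos: [392.1, -273.4, 212.8]
tcp_rot: [-3.142, 0.0, -0.012]
contact_force: [0.4, -0.0, -0.1]
opening: 1.001
grasp_force: 0.0
```

```bash
python3 -m inch '[[0,0,0,0.32,-0.98,0.6,0],[0,0,0,0.32,-0.98,0.6,0],[0,0,0,0.32,-0.98,0.6,0],[0,0,0,0,0,0.6,0],[0,0,0,0,0,0,0]]'; python3 - <<'E'
from h import *
import pickle
f=grab_frame("wrist");save(f,"w1");pickle.dump(f,open("w1.pkl","wb"))
E
```

```text
clock: 1.85
eef_pos: [415.6, -199.6, 150.9]
tcp_rot: [-3.14, 0.004, -0.009]
contact_force: [-1.1, 0.2, -0.1]
opening: 0.999
grasp_force: 0.0
```

View pics/w1.png

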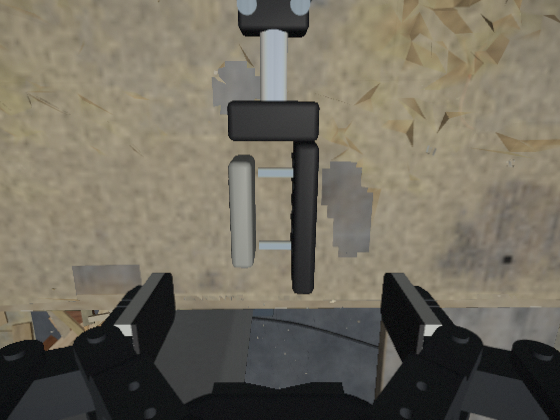

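The wrist view shows the trigger from (242,157) to (242,265), with its outer edge near column 230. The handle's rear end is at (304,292), with its outer edge near column 317. The bench's edge is near row 305.

```bash
python3 - <<'E'
from h import *
import pickle
f=pickle.load(open("w1.pkl","rb"))
a=onplane(f,[[242,266],[241,157],[230,212]],42);b=onplane(f,[[304,292],[318,150],[317,290],[228,120],[319,120]],44);c=onplane(f,[[200,305],[273,100]],[0])
print(a.round(1).tolist(),b.round(1).tolist(),c.round(1).tolist())
E
```

```text
[[376.6, -173.7, 42.0], [454.6, -176.1, 42.0], [417.2, -167.1, 42.0]] [[356.4, -218.2, 44.0], [458.9, -225.8, 44.0], [358.0, -227.6, 44.0], [478.1, -169.2, 44.0], [477.5, -226.0, 44.0]] [[318.6, -130.5, 0.0], [489.7, -196.8, 0.0]]
```

```bash
python3 -m inch '[[0,0,0,0.02,-0.03,0.8,0],[0,0,0,0,-0.03,0.8,0],[0,0,0,0,0,0.8,0],[0,0,0,0,0,0.8,0],[0,0,0,0,0,0.8,0],[0,0,0,0,0,0.5,0],[0,0,0,0,0,0.3,0],[0,0,0,0,0,0,0]]' 20; python3 -m inch '[[0,0,0,0,0,0,0.2],[0,0,0,0,0,0,0.28],[0,0,0,0,0,0,0.32],[0,0,0,0,0,0,0.32],[0,0,0,0,0,0,0.32],[0,0,0,0,0,0,0.32]]'
```

```text
clock: 2.57
eef_pos: [417.0, -200.5, 32.7]
tcp_rot: [-3.141, 0.001, -0.013]
contact_force: [-1.0, -0.9, -0.4]
opening: 1.0
grasp_force: 0.0
clock: 3.07
eef_pos: [417.9, -200.8, 34.6]
tcp_rot: [3.14, -0.002, -0.011]
contact_force: [-3.1, -3.9, 6.1]
opening: 0.681
grasp_force: 10.5
```

```bash
python3 -m inch '[[0,0,0,0,0,0,0.34],[0,0,0,0,0,0,0.35],[0,0,0,0,0,0,0.35],[0,0,0,0,0,0,0.35]]' ; python3 - <<'E'
from h import *
f=grab_frame("wrist");save(f,"w2")
s=r.sense();print(s["eef_pos"],s["contact_force"],s["grasp_force"],s["opening"])
E
```

```text
clock: 3.4
eef_pos: [418.1, -201.5, 35.1]
tcp_rot: [3.139, -0.002, -0.011]
contact_force: [-7.0, -9.8, 12.2]
opening: 0.655
grasp_force: 14.1
[ 418.14496204 -201.54470422   35.0898522 ] [-7.59637602 -9.03693902 12.53345783] 14.092495143413544 0.6530434964163594
```

View pics/w2.png

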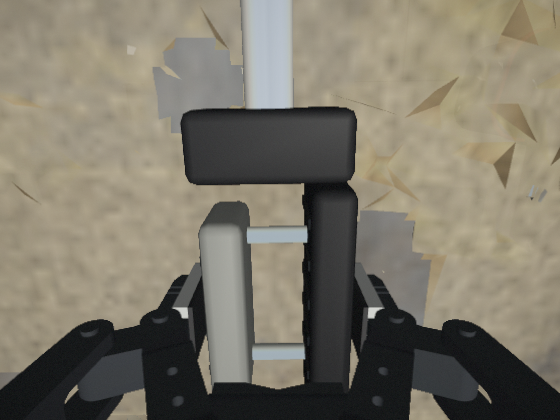

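The reacher is held at 55.5 mm over the grip. The trigger is at (225,290) and the handle at (332,290), both between the pads. I'll ease the downward pressure, then slide sideways in line with the nut.

```bash
python3 -m inch '[[0,0,0,0,0.06,-0.1,0.35],[0,0,0,0,0.06,-0.08,0.35],[0,0,0,0,0.3,0,0.35],[0,0,0,0,0.4,0,0.35],[0,0,0,0,0.4,0,0.35],[0,0,0,0,0.4,0,0.35],[0,0,0,0,0.4,0,0.35],[0,0,0,0,0,0,0.35]]'
```

```text
clock: 4.12
eef_pos: [417.3, -252.8, 37.8]
tcp_rot: [3.141, -0.001, -0.013]
contact_force: [0.5, -0.9, -1.5]
opening: 0.654
grasp_force: 10.1
```

```bash
python3 -m inch '[[0,0,0,0,0.4,0,0.35],[0,0,0,0,0.4,0,0.35],[0,0,0,0,0.28,0,0.35],[0,0,0,0,0,0,0.35],[0,0,0,0,0,0,0.35]]'; python3 - <<'E'
from h import *
s=grab_frame("scene");save(s,"s2");f=grab_frame("top");save(f,"t2")
import pickle;pickle.dump((s,f),open("2.pkl","wb"))
a=cv2.resize(f["pixels"][160:310,230:380],None,fx=2.6,fy=2.6,interpolation=cv2.INTER_CUBIC)
b=cv2.resize(s["pixels"][150:300,230:390],None,fx=2.6,fy=2.6,interpolation=cv2.INTER_CUBIC)
cv2.imwrite("pics/d2.png",np.hstack([a,b])[...,::-1]); print(r.sense()["contact_force"])
E
```

```text
clock: 4.53
eef_pos: [416.7, -278.1, 37.8]
tcp_rot: [3.141, -0.0, -0.013]
contact_force: [-0.2, -0.2, -1.8]
opening: 0.65
grasp_force: 10.1
[-0.15772163 -1.08980494 -2.61860001]
```

View pics/d2.png

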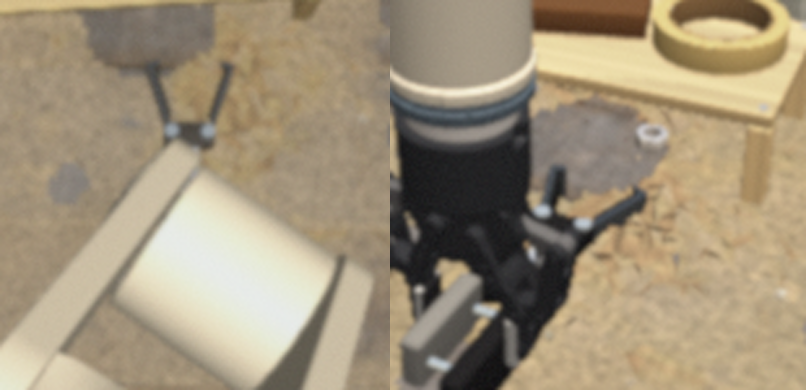

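The reacher has moved with the hand. In the left panel the jaw tips are at (152,66) and (228,66), and the hinges at (172,131) and (209,131). In the right panel the nut is at (652,136), undisturbed.

```bash
python3 - <<'E'
from h import *
import pickle
s,f=pickle.load(open("2.pkl","rb"))
g=lambda p:np.array(p)/2.6+[230,160]
J=onplane(f,g([[152,66],[228,66]]),26);h=onplane(f,g([[172,131],[209,131]]),30)
n=onplane(s,[np.array([652-390,136])/2.6+[230,150]],6.5)
print(J.round(1).tolist(),h.round(1).tolist(),n.round(1).tolist())
d=J.mean(0)-h.mean(0);print(J.mean(0),h.mean(0),np.degrees(np.arctan2(d[1],d[0])))
E
```

```text
[[603.2, -245.0, 26.0], [604.3, -311.7, 26.0]] [[545.2, -263.1, 30.0], [545.7, -295.0, 30.0]] [[698.9, -278.6, 6.5]]
[ 603.72667502 -278.34273673   26.        ] [ 545.43343742 -279.04097721   30.        ] 0.6862600336161269
```

```bash
python3 -m inch '[[0,0,0,0.2,0,0,0.35],[0,0,0,0.4,-0.01,0,0.35],[0,0,0,0.4,-0.01,0,0.35],[0,0,0,0.4,-0.01,0,0.35],[0,0,0,0.4,-0.01,0,0.35],[0,0,0,0.4,-0.01,0,0.35],[0,0,0,0.4,0,0,0.35],[0,0,0,0,0,0,0.35]]'
```

```text
clock: 5.3
eef_pos: [484.3, -277.3, 38.0]
tcp_rot: [3.141, -0.002, -0.011]
contact_force: [1.4, -0.0, -1.5]
opening: 0.654
grasp_force: 9.7
```

```bash
python3 -m inch '[[0,0,0,0.4,-0.01,0,0.35],[0,0,0,0.4,-0.01,0,0.35],[0,0,0,0.4,0,0,0.35],[0,0,0,0.4,0,0,0.35],[0,0,0,0.35,0,0,0.35],[0,0,0,0,0,0,0.35],[0,0,0,0,0,0,0.35]]'; python3 - <<'E'
from h import *
s=grab_frame("scene")
b=cv2.resize(s["pixels"][150:300,240:400],None,fx=4,fy=4,interpolation=cv2.INTER_CUBIC)
cv2.imwrite("pics/d3.png",b[...,::-1]); print(r.sense()["contact_force"])
import pickle;pickle.dump(s,open("3.pkl","wb"))
E
```

```text
clock: 5.88
eef_pos: [531.0, -277.1, 37.7]
tcp_rot: [3.141, -0.0, -0.011]
contact_force: [0.8, 0.4, -1.9]
opening: 0.655
grasp_force: 9.7
[ 0.12384466  0.51873732 -2.12942448]
```

View pics/d3.png

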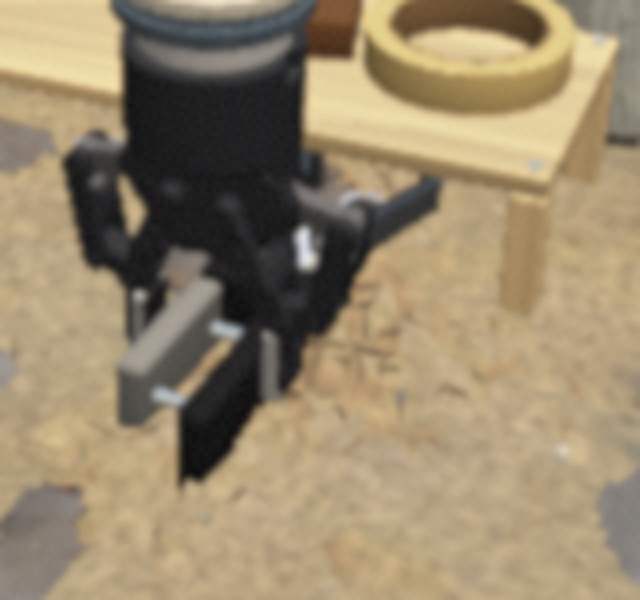

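The nut is at (358,198), seen over the near jaw, whose tip is at (437,190). So it lies between the jaws, and I'll squeeze.

```bash
python3 -m inch '[[0,0,0,0,0,0,0.37],[0,0,0,0,0,-0.02,0.39],[0,0,0,0,0,-0.02,0.41],[0,0,0,0,0,-0.02,0.43],[0,0,0,0,0,-0.02,0.46],[0,0,0,0,0,-0.02,0.5],[0,0,0,0,0,0,0.55],[0,0,0,0,0,0,0.6]]' 42; python3 -m inch '[[0,0,0,0,0,0,0.6],[0,0,0,0,0,0,0.6],[0,0,0,0,0,0,0.6]]'
```

```text
clock: 6.6
eef_pos: [530.0, -276.9, 40.1]
tcp_rot: [-3.141, 0.001, -0.012]
contact_force: [0.8, 0.1, -3.8]
opening: 0.561
grasp_force: 44.2
clock: 6.85
eef_pos: [530.2, -277.0, 40.2]
tcp_rot: [-3.141, 0.0, -0.012]
contact_force: [0.3, -0.4, -3.3]
opening: 0.563
grasp_force: 44.2
```

It stopped at 48 mm over the grip, well short of fully shut, so the jaws hold the nut. Drawing it out.

```bash
python3 -m inch '[[0,0,0,-0.1,0,0,0.6],[0,0,0,-0.2,0,0,0.6],[0,0,0,-0.3,0,0,0.6],[0,0,0,-0.3,0,0,0.6],[0,0,0,-0.3,0,0,0.6],[0,0,0,-0.3,0,0,0.6],[0,0,0,-0.3,0,0,0.6],[0,0,0,-0.3,0,0,0.6]]'; python3 -m inch '[[0,0,0,-0.3,0,0,0.6],[0,0,0,-0.4,0,0,0.6],[0,0,0,-0.4,0,0,0.6],[0,0,0,-0.4,0,0,0.6],[0,0,0,-0.4,0,0,0.6],[0,0,0,-0.4,0,0,0.6],[0,0,0,-0.4,0,0,0.6],[0,0,0,0,0,0,0.6]]'; python3 -m inch '[[0,0,0,-0.3,0,0,0.6],[0,0,0,-0.2,0,0,0.6],[0,0,0,-0.1,0,0,0.6],[0,0,0,0,0,0,0.6],[0,0,0,0,0,0,0.6]]'; python3 - <<'E'
from h import *
s=grab_frame("scene");f=grab_frame("top")
a=cv2.resize(f["pixels"][150:300,230:380],None,fx=2.6,fy=2.6,interpolation=cv2.INTER_CUBIC)
b=cv2.resize(s["pixels"][150:300,220:380],None,fx=2.6,fy=2.6,interpolation=cv2.INTER_CUBIC)
cv2.imwrite("pics/d4.png",np.hstack([a,b])[...,::-1])
import pickle;pickle.dump((s,f),open("4.pkl","wb"))
E
```

```text
clock: 7.52
eef_pos: [476.9, -276.5, 40.3]
tcp_rot: [3.142, 0.0, -0.012]
contact_force: [-0.4, 0.5, -2.5]
opening: 0.559
grasp_force: 44.2
clock: 8.18
eef_pos: [407.8, -275.1, 40.1]
tcp_rot: [-3.14, 0.002, -0.012]
contact_force: [-0.4, 0.7, -3.3]
opening: 0.563
grasp_force: 44.2
clock: 8.6
eef_pos: [395.4, -275.6, 40.3]
tcp_rot: [3.141, -0.0, -0.012]
contact_force: [0.5, 0.1, -3.6]
opening: 0.564
grasp_force: 44.2
```

View pics/d4.png

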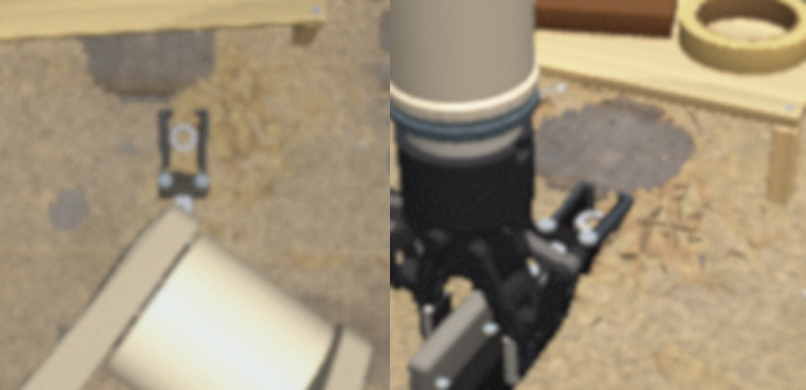

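The nut is at (183,137) in the left panel, between the jaws and about 80 mm in front of the shelf's edge. Letting go gently, lowering a little as I do.

```bash
python3 -m inch '[[0,0,0,0,0,0.06,0.5],[0,0,0,0,0,0.05,0.43],[0,0,0,0,0,0.03,0.41],[0,0,0,0,0,0.02,0.38],[0,0,0,0,0,0.02,0.35],[0,0,0,0,0,0.02,0.33],[0,0,0,0,0,0.02,0.31],[0,0,0,0,0,0,0.29]]' 20; python3 -m inch '[[0,0,0,0,0,0,0.25],[0,0,0,0,0,0,0.2],[0,0,0,0,0,0,0.1],[0,0,0,0,0,0,0],[0,0,0,0,0,0,0],[0,0,0,0,0,0,0],[0,0,0,0,0,0,0]]'
```

```text
clock: 9.37
eef_pos: [395.4, -275.6, 34.8]
tcp_rot: [3.141, -0.0, -0.012]
contact_force: [0.3, 0.2, -0.6]
opening: 0.711
grasp_force: 0.0
clock: 9.95
eef_pos: [395.3, -275.5, 34.8]
tcp_rot: [-3.142, -0.0, -0.012]
contact_force: [0.2, 0.2, 0.3]
opening: 0.998
grasp_force: 0.0
```

Free of the tool. Straight up and away, then a check.

```bash
python3 -m inch '[[0,0,0,0,0,-0.3,0],[0,0,0,0,0,-0.6,0],[0,0,0,0,0,-0.9,0],[0,0,0,0,0,-0.9,0],[0,0,0,0,0,-0.9,0],[0,0,0,0,0,-0.9,0],[0,0,0,0,0,-0.9,0],[0,0,0,0,0,-0.5,0]]'; python3 -m inch '[[0,0,0,0,0.9,0,0],[0,0,0,0,0.9,0,0],[0,0,0,0,0.9,0,0],[0,0,0,0,0.9,0,0],[0,0,0,0,0.9,0,0],[0,0,0,0,0.5,0,0],[0,0,0,0,0,0,0]]'; python3 - <<'E'
from h import *
s=grab_frame("scene");f=grab_frame("top")
a=cv2.resize(f["pixels"][150:310,230:380],None,fx=2.6,fy=2.6,interpolation=cv2.INTER_CUBIC)
b=cv2.resize(s["pixels"][140:300,220:380],None,fx=2.6,fy=2.6,interpolation=cv2.INTER_CUBIC)
cv2.imwrite("pics/d5.png",np.hstack([a,b])[...,::-1])
E
```

```text
clock: 10.62
eef_pos: [395.9, -276.0, 185.3]
tcp_rot: [3.14, -0.003, -0.012]
contact_force: [0.8, -0.9, -0.5]
opening: 0.998
grasp_force: 0.0
clock: 11.2
eef_pos: [393.9, -402.6, 182.8]
tcp_rot: [3.14, -0.001, -0.013]
contact_force: [-0.5, 0.0, 0.5]
opening: 0.995
grasp_force: 0.0
```

View pics/d5.png

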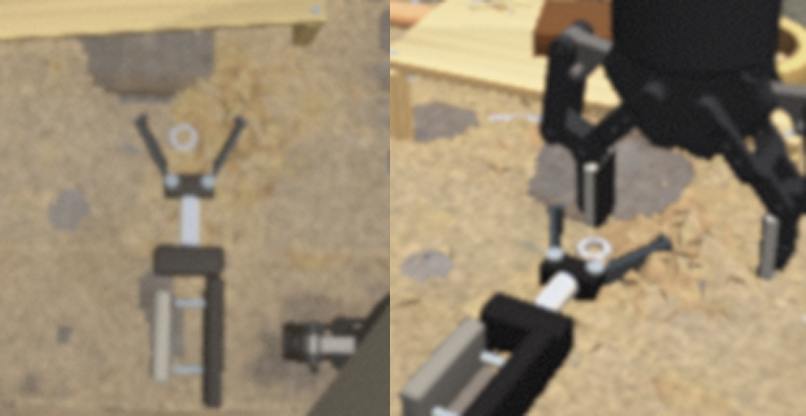

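The jaws are open, with the nut at (183,137) in the left panel, free on the open bench. The bolt is undisturbed under the shelf and the robot is clear.

```bash
python3 -c "
from rig import r
print(r.sign_off())"
```

```text
the job is handed in; nothing more can be done
None
```

The nut is out on the open bench about 80 mm in front of the shelf, free between the reacher's open jaws with the robot clear, and the job was handed in at about 11 s.

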